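Light up the church and the round tower

TASK

Four white house lights stand in a row on the shop counter, each on a wooden base with a brass push switch in front of it. With the fingertips, gently push the church's switch right down so that it stays on, then do the same for the round tower's switch, and draw the hand back clear. Leave the cottage and townhouse switched off, and do not shift, lift or knock any of the houses or the ornaments around them.

Things in the scene. Friction and masses are not known exactly. Their poses are not given: they have to be found in the camera images.
- church: the church: white ceramic, a small pitched-roof nave with a square steeple beside it ending in a pointed spire; 46 x 85 mm on plan, 118 mm tall. Loose; it stands on the rear of its own light base. Origin: centre of its underside; its front faces its own -x, z up.
- church_base: wooden light base that carries the church, fixed to the table: 170 mm (own x) by 90 mm (own y), 28 mm high; origin at the centre of its underside, on the table. The house stands centred 45 mm towards own +x, the push switch is centred 60 mm towards own -x (the end nearer the robot).
- church_switch (a joint): push switch of the church's base: how far its cap is pushed down, in m. 0 = off (fully up), 0.010 = bottomed; it is on from 0.006. It slides straight down against about 3 N of friction, has no spring, and stays where it is left. Its end stop is cushioned: pushed further, the bottomed cap gives up to 4 mm more, needing 5 N at first and 15 N at the end, and rises those 4 mm again when released.
- church_switch_top (a point): centre of the top face of the church base's switch cap, moving with it: a brass disc 25 mm across. Off, it is 46 mm above the table (18 mm above the wood); fully down, 36 mm above the table. z up.
- tower: the round tower: white ceramic, a plain cylinder 52 mm in diameter and 66 mm tall under a pointed conical roof 66 mm wide; 108 mm tall in all. Loose; it stands on the rear of its own light base. Origin: centre of its underside; its front faces its own -x, z up.
- tower_base: wooden light base that carries the tower, fixed to the table: 170 mm (own x) by 90 mm (own y), 28 mm high; origin at the centre of its underside, on the table. The house stands centred 45 mm towards own +x, the push switch is centred 60 mm towards own -x (the end nearer the robot).
- tower_switch (a joint): push switch of the tower's base: how far its cap is pushed down, in m. 0 = off (fully up), 0.010 = bottomed; it is on from 0.006. It slides straight down against about 3 N of friction, has no spring, and stays where it is left. Its end stop is cushioned: pushed further, the bottomed cap gives up to 4 mm more, needing 5 N at first and 15 N at the end, and rises those 4 mm again when released.
- tower_switch_top (a point): centre of the top face of the tower base's switch cap, moving with it: a brass disc 25 mm across. Off, it is 46 mm above the table (18 mm above the wood); fully down, 36 mm above the table. z up.
- cottage: the cottage: white ceramic, wide and low, 50 x 70 mm, 60 mm to the ridge of its pitched roof, with one square chimney to 75 mm. Loose; it stands on the rear of its own light base. Origin: centre of its underside; its front faces its own -x, z up.
- cottage_base: wooden light base that carries the cottage, fixed to the table: 170 mm (own x) by 90 mm (own y), 28 mm high; origin at the centre of its underside, on the table. The house stands centred 45 mm towards own +x, the push switch is centred 60 mm towards own -x (the end nearer the robot).
- cottage_switch (a joint): push switch of the cottage's base: how far its cap is pushed down, in m. 0 = off (fully up), 0.010 = bottomed; it is on from 0.006. It slides straight down against about 3 N of friction, has no spring, and stays where it is left. Its end stop is cushioned: pushed further, the bottomed cap gives up to 4 mm more, needing 5 N at first and 15 N at the end, and rises those 4 mm again when released.
- cottage_switch_top (a point): centre of the top face of the cottage base's switch cap, moving with it: a brass disc 25 mm across. Off, it is 46 mm above the table (18 mm above the wood); fully down, 36 mm above the table. z up.
- townhouse: the townhouse: white ceramic, a tall flat-roofed block, 56 x 62 mm over its cornice, 91 mm tall. Loose; it stands on the rear of its own light base. Origin: centre of its underside; its front faces its own -x, z up.
- townhouse_base: wooden light base that carries the townhouse, fixed to the table: 170 mm (own x) by 90 mm (own y), 28 mm high; origin at the centre of its underside, on the table. The house stands centred 45 mm towards own +x, the push switch is centred 60 mm towards own -x (the end nearer the robot).
- townhouse_switch (a joint): push switch of the townhouse's base: how far its cap is pushed down, in m. 0 = off (fully up), 0.010 = bottomed; it is on from 0.006. It slides straight down against about 3 N of friction, has no spring, and stays where it is left. Its end stop is cushioned: pushed further, the bottomed cap gives up to 4 mm more, needing 5 N at first and 15 N at the end, and rises those 4 mm again when released.
- townhouse_switch_top (a point): centre of the top face of the townhouse base's switch cap, moving with it: a brass disc 25 mm across. Off, it is 46 mm above the table (18 mm above the wood); fully down, 36 mm above the table. z up.
- toadstool: small ceramic-and-wood toadstool ornament, 28 mm wide, 38 mm tall, loose on the church base beside the front of the church, about 60 mm from the switch centre. A bystander. Origin: centre of its underside.
- toadstool_small: smaller toadstool ornament, 22 mm wide, 30 mm tall, loose on the townhouse base beside the front of the townhouse, about 60 mm from the switch centre. A bystander. Origin: centre of its underside.
- candle_jar: jar candle with wooden lid, 66 mm wide, 80 mm tall, behind the houses. A bystander. Origin: centre of its underside.
- mug: blue mug, 80 mm wide, 90 mm tall, behind the houses. A bystander. Origin: centre of its underside.
- pot: terracotta pot, 100 mm wide, 85 mm tall, left of the houses. A bystander. Origin: centre of its underside.
- bud_vase: white bud vase, 68 mm wide, 100 mm tall, right of the houses. A bystander. Origin: centre of its underside.
Mind the look-alikes: they are no part of the job. What is shaped like the cottage but orange is not meant.

How it is judged:
By the outcome, as a careful person would: the job done as asked, in the order asked, and still so for the second after the job is handed in, with the robot touching nothing.
It also fails if it takes over 40 s, if anything falls off the work surface, if the arm or the gripper's body presses on something with over 40 N, if the wrist force passes 120 N, or if a joint passes its speed limit or range.

ROBOT

A 6-joint arm with a two-finger parallel gripper is mounted at the origin on the work surface. World frame = base frame: x ahead of the robot, y to its left, z up, the work surface at z = 0. Lengths are in mm, angles in degrees, forces in N, time in s.
With the tool pointing down it reaches from about 350 to 850 mm from the base axis. Payload 8.1 kg.
Tool frame: the origin (TCP) lies between the finger pads; the fingertips stand 11 mm ahead of it and the grasp point (between the pads) lies 8 mm behind it; z points along the fingers, y is the line along which they close (so a half turn about z gives the same grasp; the last joint's range is limited). The gripper opens to 85 mm and grips with 20 to 120 N. Pads are 22 mm wide; open, the fingers measure 114 mm over their backs; the gripper's body (76 mm by 85 mm) begins 54 mm behind the grasp point. The pads swing forward as they close: fully open they stand 13 mm farther back than shut.
Start: joints at [-72.559, 7.471, 85.268, -0, 87.261, -4.893], TCP at [228.022, -554.988, 242.292] pointing down, gripper open.
Joint ranges: [-169.43, 169.43], [-51.17, 129.36], [1.28, 143.12], [-76.62, 256.62], [0, 156.53], [-152.29, 152.29]. Speed limits (degrees/s): [136.94, 136.94, 159.86, 180, 180, 180].

INTERFACE

Orientations are given as [roll, pitch, yaw] about the fixed x, y, z axes, in that order (R = Rz(yaw) Ry(pitch) Rx(roll)).
In Python, from bench import r, snapshot, get_calibration gives the robot as it stands.
- The arm moves only by the tool step_arm, never from a script. Its argument "rows" is a list of rows, each a list of 2 entries, a list of its own where there are three numbers: the shift along the tool's x, y, z in mm, then the turn about the tool's z in degrees. In form: [[[tx, ty, tz], yaw], ...]. A call has 1 to 12 rows; each row is the pose to reach, as a shift and turn from the pose commanded when the call began, along the tool's axes at that moment; what a row does not reach only later rows make up. A row lasts 1/10 s, in which the tool goes at most 50 mm and 8.59 degrees, less where a joint would pass 70% of its speed; a pose out of reach is approached as far as the arm can. A call with a gripper value outside its range is refused whole. "fingers" is the opening, from 0 (shut) to 1 (fully open), set as the call begins (left out, the last holds). The fingers move at their own pace and stop on an object; "squeeze" is the grip in N (left out, the last holds). Time passes only in rows, so rows that repeat a pose let the fingers close. It gives the time, the measured TCP pose, the force, the opening and the grip force at its end, in the units of the state.
- r.sense(): the state, without advancing time (a new reading comes with each control period).
- snapshot(name): name is "side" or "top" or "wrist"; returns the picture (480x640x3 uint8, blue, green, red); there is no depth.
- get_calibration(name): a dict with "fovy" (degrees; the focal length in pixels is half the picture's height over the tangent of half this angle, whatever the lens; pixels are square), "cx", "cy" (the principal point, pixels), "dist" ([k1, k2, p1, p2, k3] as OpenCV has them; the pictures are not rectified), "eye" and "orientation" of the camera in the world. Camera axes: x right, y up, looking along -z (the intrinsics and any distortion apply to the point x, -y, -z); pixel columns grow to the right and rows downward; lengths in mm; the calibration is good to about 2 mm. A picture is of the moment at which its call begins: read the wrist's pose just before it. get_calibration takes no time and is no camera call; for the wrist camera it gives the pose at the moment of the call.
- r.hand_in(): hands the job in; it is judged then, once.
The state is a dict: "time": time; "joint_pos": joint angles; "qd": joint speeds; "joint_efforts": joint torques, N m; "tool_pos": TCP position; "tcp_rot": TCP orientation; "ft_force": force on the tool from outside, world axes, zero at the start; "wrist_torque": the same for the moment, N m; "finger_gap": finger opening in mm; "grip_force": force on a finger pad.
Only numpy, scipy, OpenCV 4.12 (cv2) and the standard library are available. Lean on these libraries where they do the work, as an engineer would, in place of code of your own. Each camera call takes 0.05 s, during which the arm holds its last target. There are 200 camera calls.

## Working session

There is one attempt and no reset: what is moved stays moved. The work goes in short steps, Python scripts to look and compute and a tool call to move; the robot and the scene stay as the last step left them, time stands still between calls to the robot, and variables do not carry over. Pictures are saved under pics/ and viewed, at most 10 in all, crops included, and the job is handed in when it is done.

Besides the shell and the picture viewer there is one more tool, called after ">>>" as name([rows], argument=value, ...), one row to a line, values as JSON. step_arm: Moves the arm, as the interface text tells. Its arguments: {"type":"object","properties":{"rows":{"type":"array"},"fingers":{"type":"number"},"squeeze":{"type":"number"}},"required":["rows"]}

```bash
mkdir -p pics
python3 - <<'E'
from bench import r,snapshot,get_calibration
import cv2
for n in("top","side"):
    cv2.imwrite(f"pics/{n}0.png",snapshot(n)); print(n,get_calibration(n))
s=r.sense();print(s["time"],s["tool_pos"],s["tcp_rot"],s["finger_gap"])
E
```

```text
top {'fovy': 43.29390708836478, 'cx': 327.7797124604156, 'cy': 235.55870857816942, 'dist': array([-0.14566106,  0.        ,  0.        ,  0.        ,  0.        ]), 'eye': array([ 241.35876147,  -12.61649308, 1644.2924791 ]), 'orientation': array([ 1.15994870e+01,  1.69723399e-02, -8.96040292e+01])}
side {'fovy': 45.97003927703935, 'cx': 314.4375074060971, 'cy': 245.47351609196483, 'dist': array([-0.1159804,  0.       ,  0.       ,  0.       ,  0.       ]), 'eye': array([-36.70123891, 751.18450781, 706.8834581 ]), 'orientation': array([  55.57827188,    1.32472806, -141.73275824])}
0.1 [ 227.8839335  -554.51926351  241.31765898] [-1.79903125e+02 -8.92713637e-03  2.23352294e+01] 85.20910459707756
```

View pics/top0.png

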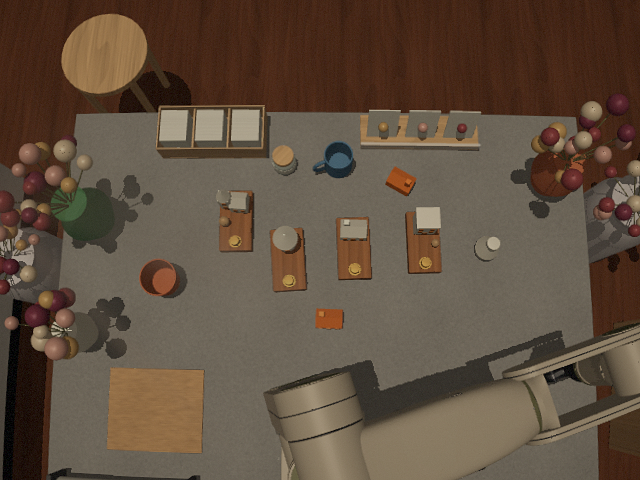

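View pics/side0.png

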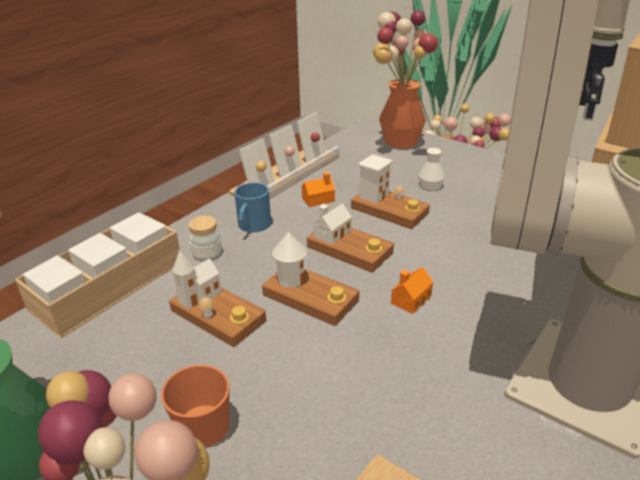

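The top view shows the church at far left, with its switch at (235,241). Next are the round tower, switch (289,281); the cottage, switch (355,269); and the townhouse, switch (425,264). The two orange cottages are decoys. Candidates are the four brass caps, and I choose (235,241) and then (289,281). The side view agrees: church cap (238,314), tower cap (337,294).

```bash
cat > h.py <<'E'
import cv2,numpy as np
from scipy.spatial.transform import Rotation as Ro
def ray(c,uv,shape=(480,640)):
    f=shape[0]/2/np.tan(np.radians(c["fovy"])/2)
    K=np.array([[f,0,c["cx"]],[0,f,c["cy"]],[0,0,1]])
    p=cv2.undistortPoints(np.array([[uv]],float),K,np.array(c["dist"]),).ravel()
    d=Ro.from_euler("xyz",c["orientation"],degrees=True).apply([p[0],-p[1],-1])
    return np.array(c["eye"]),d
def plane(c,uv,z):
    e,d=ray(c,uv); return e+d*(z-e[2])/d[2]
def tri(c1,u1,c2,u2):
    e1,d1=ray(c1,u1);e2,d2=ray(c2,u2)
    t=np.linalg.lstsq(np.c_[d1,-d2],e2-e1,rcond=None)[0]
    a,b=e1+d1*t[0],e2+d2*t[1]; return (a+b)/2,np.linalg.norm(a-b)
def brass(im,near,rad,lo=(20,130,120),hi=(32,255,255)):
    m=cv2.inRange(cv2.cvtColor(im,cv2.COLOR_BGR2HSV),lo,hi)
    k=np.zeros_like(m);cv2.circle(k,near,rad,255,-1);m&=k
    n,l,s,c=cv2.connectedComponentsWithStats(m)
    i=1+np.argmax(s[1:,4]);return c[i],s[i]
E
python3 - <<'E'
from bench import get_calibration
from h import *
t,s=cv2.imread("pics/top0.png"),cv2.imread("pics/side0.png")
ct,cs=get_calibration("top"),get_calibration("side")
for n,a,b in(("church",(235,241),(238,314)),("tower",(289,281),(337,294)),("cottage",(355,269),(374,244)),("town",(425,264),(412,204))):
    try:
        u,su=brass(t,a,12);v,sv=brass(s,b,14)
        print(n,u.round(1),su,v.round(1),sv,"top@46",plane(ct,u,46).round(1),"side@42",plane(cs,v,42).round(1),"tri",*tri(ct,u,cs,v))
    except Exception as e: print(n,e)
big=cv2.resize(t[170:310,200:340],None,fx=4,fy=4,interpolation=cv2.INTER_CUBIC);cv2.imwrite("pics/c0.png",big)
E
```

```text
church [234.3 242.3] [232 241   6   3  12] [238.3 310.5] [233 307  12   9  81] top@46 [549.  242.4  46. ] side@42 [558.7 241.9  42. ] tri [551.40750617 244.26594144  46.74397309] 6.220601486162779
tower [288.9 281.1] [283 275  12  12  56] [336.4 290.6] [331 287  12   8  75] top@46 [445.   92.6  46. ] side@42 [451.4  91.3  42. ] tri [446.98348073  93.73331884  45.22104987] 4.329432250349268
cottage [353.2 270.1] [351 269   6   3  14] [373.8 241.6] [369 239  11   6  50] top@46 [475.9 -78.4  46. ] side@42 [485.  -86.1  42. ] tri [477.14786148 -77.33863615  49.50835963] 4.0315885691087905
town [423.5 264.5] [423 264   2   2   2] [412.6 202.3] [409 200   8   5  31] top@46 [ 491.9 -267.2   46. ] side@42 [ 502.  -276.9   42. ] tri [ 493.49058807 -265.60766013   49.74855874] 4.713724784021439
```

View pics/c0.png

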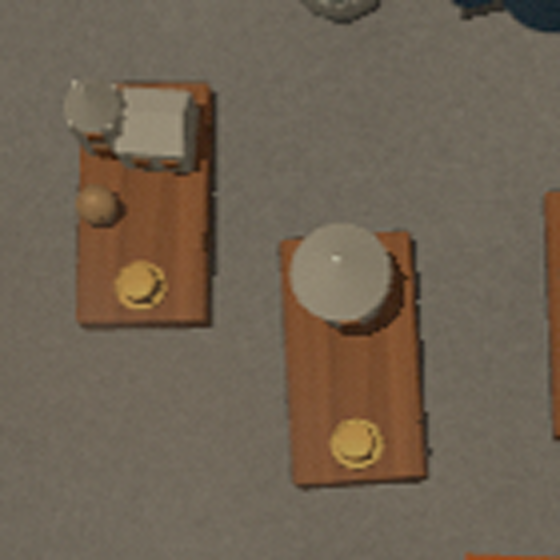

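The crop confirms the choice. The steepled church with the toadstool has its cap at about full-image (235,241), and the cone-roofed tower has its cap at (289,280.5). That puts the caps near (551,241) and (446,92.5). Next I hover over the church switch with the fingers shut.

>>> step_arm([
  [[300,-307,0],22.33],
  [[300,-307,0],22.33],
  [[300,-307,0],22.33],
  [[300,-307,0],22.33],
  [[300,-307,0],22.33],
  [[300,-307,0],22.33],
  [[300,-307,0],22.33],
  [[300,-307,0],22.33],
  [[300,-307,0],22.33],
  [[300,-307,0],22.33],
  [[300,-307,0],22.33],
  [[300,-307,0],22.33],
], fingers=0, squeeze=20)

```text
time: 1.3
tool_pos: [388.5, -157.7, 242.1]
tcp_rot: [180.0, 0.0, -0.0]
ft_force: [-0.7, -1.0, -0.1]
finger_gap: -0.1
grip_force: 0.0
```

>>> step_arm([
  [[161,-399,0],0],
  [[161,-399,0],0],
  [[161,-399,0],0],
  [[161,-399,0],0],
  [[161,-399,0],0],
  [[161,-399,0],0],
  [[161,-399,0],0],
  [[161,-399,0],0],
  [[161,-399,42],0],
  [[161,-399,42],0],
  [[161,-399,42],0],
  [[161,-399,42],0],
])

```text
time: 2.5
tool_pos: [550.6, 240.4, 201.3]
tcp_rot: [180.0, -0.1, -0.1]
ft_force: [0.5, 0.6, 0.5]
finger_gap: -0.0
grip_force: 0.0
```

Run:
```python
from bench import r,snapshot,get_calibration
from h import *
c=get_calibration("wrist");im=snapshot("wrist");cv2.imwrite("pics/w1.png",im)
print(r.sense()["tool_pos"],c)
```

```text
[550.8881288  240.49199573 202.05245305] {'fovy': 67.06302208240288, 'cx': 320.0310342643737, 'cy': 243.97842966654588, 'dist': array([-0.03579532,  0.        ,  0.        ,  0.        ,  0.        ]), 'eye': array([631.73370869, 240.55618733, 333.09168354]), 'orientation': array([-1.82540233e+01, -2.04062377e-02, -9.01125679e+01])}
```

View pics/w1.png

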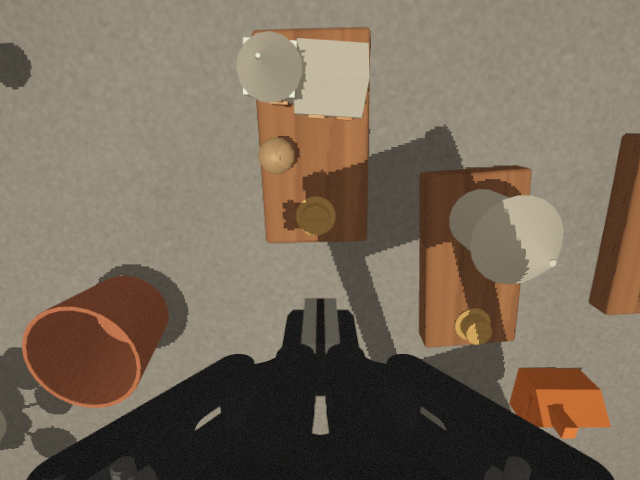

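The wrist view shows the church cap at about (317,216), the toadstool at (278,155) and the tower cap at about (473,326). I'll cast these onto the cap-top plane.

Run:
```python
from bench import r,get_calibration
from h import *
c=get_calibration("wrist");im=cv2.imread("pics/w1.png")
for n,a in(("church",(317,216)),("tower",(473,326))):
    print(n,plane(c,a,46).round(1))
    u,s=brass(im,a,22,(19,120,50),(34,255,255));print(u,s,plane(c,u,46).round(1))
# base corners of church at z=28: front-left,front-right edge
for p in((267,242),(367,240),(257,31),(370,28),(421,346),(514,340)):print(p,plane(c,p,28).round(1))
x,y=230,160;w=cv2.resize(im[160:260,260:380],None,fx=5,fy=5,interpolation=cv2.INTER_CUBIC)
cv2.imwrite("pics/w1c.png",cv2.convertScaleAbs(w,alpha=1.8))
```

```text
church [561.3 243.3  46. ]
[304.         201.33333333] [303 200   3   4   9] [573.5 253.7  46. ]
tower [458.2 101.5  46. ]
[467.06081081 329.66216216] [455 310  24  34 296] [454.5 106.4  46. ]
(267, 242) [533.3 288.   28. ]
(367, 240) [535.  199.2  28. ]
(257, 31) [700.5 288.   28. ]
(370, 28) [702.3 202.9  28. ]
(421, 346) [425.3 141.5  28. ]
(514, 340) [431.1  49.4  28. ]
```

View pics/w1c.png

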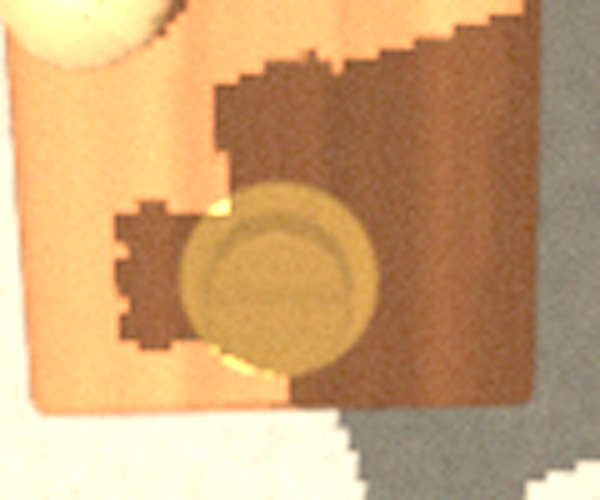

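The church base corners at z=28 span x 534–701 and y 201–288, matching 170 x 90. The switch should therefore be at about (558,244), and the cap disc in the crop at full-image (316,221) gives about (557.5,244). I descend to about 10 mm above it.

>>> step_arm([
  [[7,-3,30],0],
  [[7,-3,60],0],
  [[7,-3,90],0],
  [[7,-3,110],0],
  [[7,-3,125],0],
  [[7,-3,132],0],
  [[7,-3,132],0],
  [[7,-3,132],0],
])

```text
time: 3.35
tool_pos: [557.9, 245.1, 69.9]
tcp_rot: [-180.0, -0.1, -0.0]
ft_force: [0.4, 0.6, -0.2]
finger_gap: -0.1
grip_force: 0.0
```

Run:
```python
from bench import r,snapshot,get_calibration
from h import *
c=get_calibration("wrist");im=snapshot("wrist")
s=snapshot("side")
a=cv2.resize(im[150:390,200:440],(400,400));b=cv2.resize(s[250:350,190:290],(400,400),interpolation=cv2.INTER_CUBIC)
cv2.imwrite("pics/w2.png",cv2.convertScaleAbs(np.hstack([a,b]),alpha=1.5))
print(r.sense()["tool_pos"],c["eye"])
```

```text
[557.96104823 245.29512184  70.03329112] [638.82718411 245.26195381 201.7852042 ]
```

View pics/w2.png

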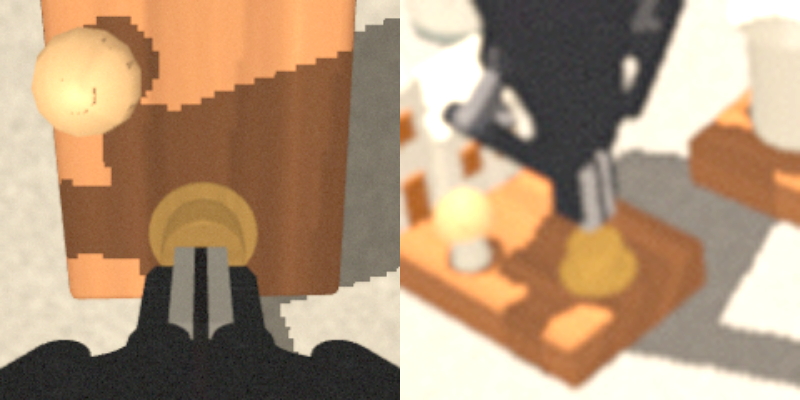

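The shut fingertips stand over the church cap, centred left to right and clear of the toadstool. Now I press in stages.

>>> step_arm([
  [[0,0,4],0],
  [[0,0,8],0],
  [[0,0,11],0],
  [[0,0,13],0],
  [[0,0,15],0],
  [[0,0,17],0],
  [[0,0,19],0],
  [[0,0,19],0],
])

```text
time: 4.25
tool_pos: [556.7, 245.0, 48.9]
tcp_rot: [180.0, 0.0, 0.0]
ft_force: [-0.3, 0.4, 0.4]
finger_gap: 0.2
grip_force: 0.0
```

>>> step_arm([
  [[0,0,1],0],
  [[0,0,2],0],
])

```text
time: 4.45
tool_pos: [556.9, 245.0, 47.4]
tcp_rot: [-180.0, -0.0, 0.0]
ft_force: [-1.9, -0.0, 2.9]
finger_gap: 0.2
grip_force: 1.5
```

>>> step_arm([
  [[0,0,1],0],
  [[0,0,2],0],
  [[0,0,3],0],
])

```text
time: 4.75
tool_pos: [556.9, 245.1, 45.0]
tcp_rot: [-180.0, -0.0, 0.0]
ft_force: [-4.5, -2.1, 10.6]
finger_gap: -0.0
grip_force: 4.9
```

At 10.6 N the cap is past bottomed and into the cushion. I raise the hand.

>>> step_arm([
  [[0,0,-4],0],
  [[0,0,-15],0],
  [[0,0,-50],0],
  [[0,0,-100],0],
  [[0,0,-150],0],
  [[0,0,-155],0],
  [[0,0,-155],0],
])

```text
time: 5.45
tool_pos: [558.5, 245.5, 202.8]
tcp_rot: [-179.9, -0.3, 0.0]
ft_force: [0.4, 0.2, -1.4]
finger_gap: 0.2
grip_force: 0.0
```

>>> step_arm([
  [[-105,149,0],0],
  [[-105,149,0],0],
  [[-105,149,0],0],
  [[-105,149,0],0],
  [[-105,149,0],0],
  [[-105,149,0],0],
  [[-105,149,0],0],
])

```text
time: 6.15
tool_pos: [451.8, 96.4, 198.5]
tcp_rot: [-180.0, 0.1, 0.0]
ft_force: [1.1, -0.1, -0.3]
finger_gap: -0.1
grip_force: 0.0
```

Run:
```python
from bench import r,snapshot,get_calibration
from h import *
c=get_calibration("wrist");im=snapshot("wrist")
s=snapshot("side")
a=im[60:460,80:480];b=cv2.resize(s[240:360,160:280],(400,400),interpolation=cv2.INTER_CUBIC)
cv2.imwrite("pics/w3.png",cv2.convertScaleAbs(np.hstack([a,b]),alpha=1.5));cv2.imwrite("pics/w3f.png",im)
print(r.sense()["tool_pos"],c)
```

```text
[452.02616384  96.6682318  198.80044299] {'fovy': 67.06302208240288, 'cx': 320.0310342643737, 'cy': 243.97842966654588, 'dist': array([-0.03579532,  0.        ,  0.        ,  0.        ,  0.        ]), 'eye': array([533.18052603,  96.70134006, 330.14378333]), 'orientation': array([-1.83699041e+01, -8.16593137e-04, -8.99955190e+01])}
```

View pics/w3.png

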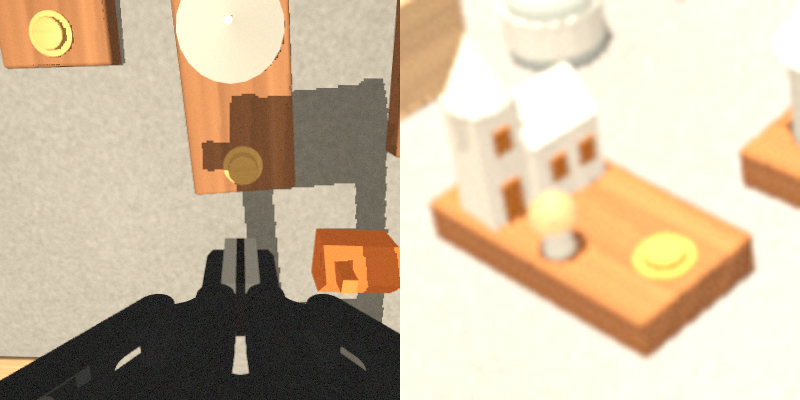

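In the side view the church cap is down and the church and toadstool are undisturbed. In the wrist view the tower cap is at full-image (323,230), which with the base front edge puts it near (451.5,94). I shift 2 mm and descend.

>>> step_arm([
  [[0,2,30],0],
  [[0,2,60],0],
  [[0,2,90],0],
  [[0,2,110],0],
  [[0,2,125],0],
  [[0,2,131],0],
  [[0,2,131],0],
])

```text
time: 6.95
tool_pos: [451.2, 94.4, 67.3]
tcp_rot: [180.0, 0.1, 0.0]
ft_force: [-0.3, -0.1, -0.2]
finger_gap: -0.4
grip_force: 0.0
```

Run:
```python
from bench import r,snapshot
from h import *
im=snapshot("wrist");s=snapshot("side")
a=cv2.resize(im[150:390,200:440],(400,400));b=cv2.resize(s[240:340,285:385],(400,400),interpolation=cv2.INTER_CUBIC)
cv2.imwrite("pics/w4.png",cv2.convertScaleAbs(np.hstack([a,b]),alpha=1.5))
print(r.sense()["tool_pos"])
```

```text
[452.44184682  94.31180402  68.94940369]
```

View pics/w4.png

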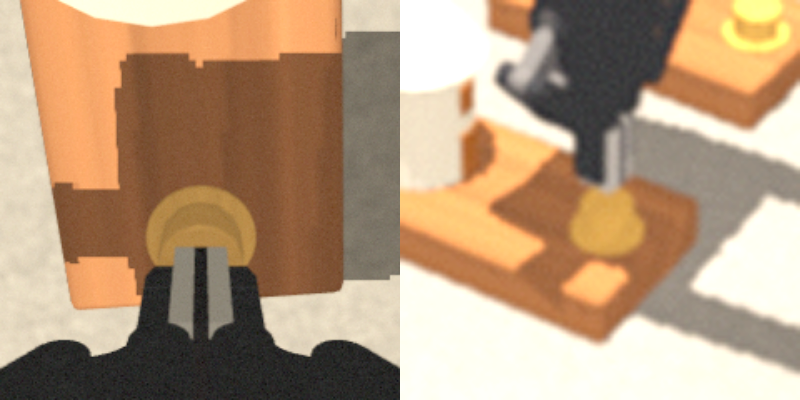

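The fingertips stand over the tower cap just as they did at the church, so I press.

>>> step_arm([
  [[0,0,4],0],
  [[0,0,8],0],
  [[0,0,11],0],
  [[0,0,13],0],
  [[0,0,15],0],
  [[0,0,17],0],
  [[0,0,19],0],
  [[0,0,20],0],
  [[0,0,21],0],
])

```text
time: 7.95
tool_pos: [452.0, 94.0, 47.3]
tcp_rot: [-180.0, -0.0, 0.0]
ft_force: [0.8, 0.4, 1.9]
finger_gap: 0.1
grip_force: 1.5
```

>>> step_arm([
  [[0,0,1],0],
  [[0,0,2],0],
])

```text
time: 8.15
tool_pos: [452.1, 94.0, 45.6]
tcp_rot: [180.0, -0.0, 0.0]
ft_force: [-1.4, -0.4, 8.5]
finger_gap: 0.2
grip_force: 4.1
```

>>> step_arm([
  [[0,0,-4],0],
  [[0,0,-15],0],
  [[0,0,-50],0],
  [[0,0,-100],0],
  [[0,0,-150],0],
  [[-30,0,-190],0],
  [[-30,0,-190],0],
  [[-30,0,-190],0],
])

```text
time: 8.95
tool_pos: [422.3, 94.1, 237.2]
tcp_rot: [-180.0, -0.2, 0.0]
ft_force: [-0.5, 0.1, -0.5]
finger_gap: 0.2
grip_force: 0.0
```

Run:
```python
from bench import r,snapshot
from h import *
s=snapshot("side")
cv2.imwrite("pics/s5.png",cv2.convertScaleAbs(cv2.resize(s[130:370,150:470],(800,600),interpolation=cv2.INTER_CUBIC),alpha=1.3))
q=r.sense();print(q["tool_pos"],q["time"])
```

```text
[421.65364697  93.97738627 235.32739873] 9.0
```

View pics/s5.png

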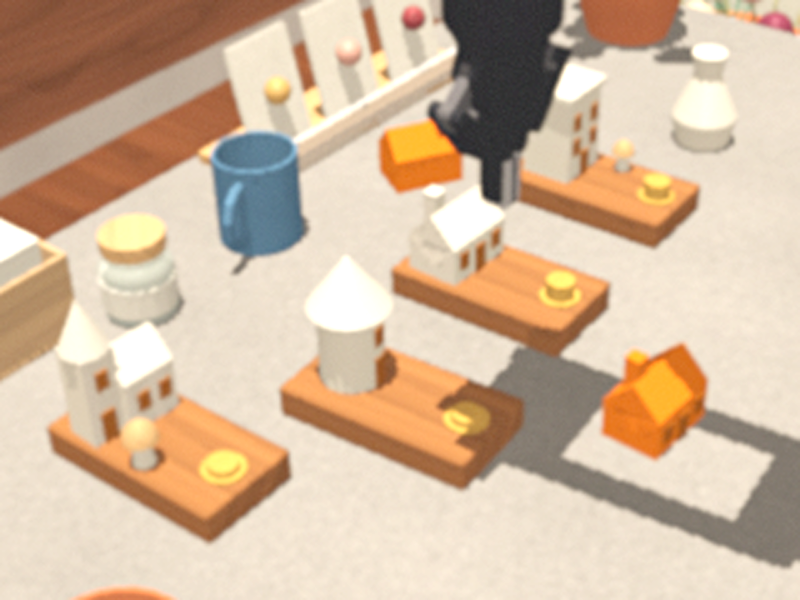

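The church cap (222,467) and tower cap (467,418) are both down. The cottage (560,288) and townhouse (657,188) caps are still up, and nothing has moved.

```bash
python3 -c "
from bench import r
print(r.hand_in())"
```

```text
the job is handed in; nothing more can be done
None
```

The church switch and then the round tower switch were pushed right down and stay down, the cottage and townhouse switches are still up, nothing else visibly moved, the hand is clear, and the job was handed in at about 9 s (no verdict was returned).

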